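# Rehang the seasonings: rack to shelf basket in reverse order

## Task

Move the four seasoning containers from the steel rack into the four bays of the white shelf basket, in reverse order: the one now furthest left on the rack (as seen from the robot) goes into the rightmost bay, the next one into the bay beside it, and so on, so that the one furthest right ends in the leftmost bay, at the switch box end. Stand each one upright on the floor in the middle of its bay, let go of it, and do not tip any of them over on the way.

Things in the scene. Friction and masses are not known exactly. Their poses are not given: they have to be found in the camera images.
- mill: Dark wooden pepper mill, 85 mm tall, loose: a round body 50 mm across for the lower 52 mm, then a 34 mm neck and a 44 mm round head. 80 to 170 g. Origin: centre of its underside, z up while it stands.
- jar: Amber glass spice jar with a dark metal lid, round, 56 mm across and 72 mm tall, loose. 110 to 230 g. Origin: centre of its underside, z up while it stands.
- shaker: Bare steel shaker, round, 44 mm across, straight sides up to 50 mm, domed top, 62 mm tall, loose. 70 to 140 g. Origin: centre of its underside, z up while it stands.
- saltbox: Square wooden salt box with a closed lid, 50 x 50 mm and 58 mm tall, loose; its lid is part of it. Its sides run along its own x and y axes and it stands turned by up to about 25 degrees to the rack. 90 to 185 g. Origin: centre of its underside, z up while it stands.
- coaster_mill: Round bamboo coaster, 76 mm across and 5 mm thick, fixed on top of the steel rack, with the pepper mill standing on it at the start. All four coasters look alike and stay where they are. Origin: centre of its underside, z up.
- coaster_jar: Round bamboo coaster, 76 mm across and 5 mm thick, fixed on top of the steel rack, with the spice jar standing on it at the start. All four coasters look alike and stay where they are. Origin: centre of its underside, z up.
- coaster_shaker: Round bamboo coaster, 76 mm across and 5 mm thick, fixed on top of the steel rack, with the steel shaker standing on it at the start. All four coasters look alike and stay where they are. Origin: centre of its underside, z up.
- coaster_saltbox: Round bamboo coaster, 76 mm across and 5 mm thick, fixed on top of the steel rack, with the salt box standing on it at the start. All four coasters look alike and stay where they are. Origin: centre of its underside, z up.
- rack: Low steel wire rack on folding legs, 96 (x) by 400 mm (y), fixed, in front of or behind the basket. Its deck is 45 mm above the table; four coasters stand on it in a row along y, about 142 and 47 mm to either side of its middle; what stands where varies. Origin: on the table under its centre, x away from the robot, y to its left along the row (turned up to 6 degrees), z up.
- basket: White shelf basket, fixed; floor 36 mm above the table, edges and dividers 10 mm higher. Four bays, 91 mm (y) by 104 mm (x) inside, centred at x = 0, y = +142.5, +47.5, -47.5, -142.5 mm. Side panel and switch box at y = 225 to 256, 105 mm above the table. Origin: on the table under the middle of the bays, x away from the robot, y to its left along the row (turned up to 6 degrees).
Things that resemble listed ones, but are neither listed nor needed, are in the scene too. Leave any purple look-alike of the saltbox alone. Leave any blue look-alike of the mill alone.

How it is judged:
At the end, for the whole second after the job is handed in: Each container stands upright (0.1 rad), released, at rest on the basket floor (6 mm), within 15 mm in basket x and y of the middle of the bay that mirrors its place on the rack: first from the left on the rack, first from the right in the basket, and so on (((y of coaster_mill in the frame of rack between 0.1025 and 0.1825 m and y of mill in the frame of basket between -0.1575 and -0.1275 m) or (y of coaster_mill in the frame of rack between 0.0075 and 0.0875 m and y of mill in the frame of basket between -0.0625 and -0.0325 m) or (y of coaster_mill in the frame of rack between -0.0875 and -0.0075 m and y of mill in the frame of basket between 0.0325 and 0.0625 m) or (y of coaster_mill in the frame of rack between -0.1825 and -0.1025 m and y of mill in the frame of basket between 0.1275 and 0.1575 m)) and x of mill in the frame of basket between -0.015 and 0.015 m and z of mill in the frame of basket between 0.03 and 0.042 m and angle between each of mill, jar, shaker, saltbox's own z axis and vertical below 0.1 rad and linear speed of each of mill, jar, shaker, saltbox below 0.02 m/s and ((y of coaster_jar in the frame of rack between 0.1025 and 0.1825 m and y of jar in the frame of basket between -0.1575 and -0.1275 m) or (y of coaster_jar in the frame of rack between 0.0075 and 0.0875 m and y of jar in the frame of basket between -0.0625 and -0.0325 m) or (y of coaster_jar in the frame of rack between -0.0875 and -0.0075 m and y of jar in the frame of basket between 0.0325 and 0.0625 m) or (y of coaster_jar in the frame of rack between -0.1825 and -0.1025 m and y of jar in the frame of basket between 0.1275 and 0.1575 m)) and x of jar in the frame of basket between -0.015 and 0.015 m and z of jar in the frame of basket between 0.03 and 0.042 m and ((y of coaster_shaker in the frame of rack between 0.1025 and 0.1825 m and y of shaker in the frame of basket between -0.1575 and -0.1275 m) or (y of coaster_shaker in the frame of rack between 0.0075 and 0.0875 m and y of shaker in the frame of basket between -0.0625 and -0.0325 m) or (y of coaster_shaker in the frame of rack between -0.0875 and -0.0075 m and y of shaker in the frame of basket between 0.0325 and 0.0625 m) or (y of coaster_shaker in the frame of rack between -0.1825 and -0.1025 m and y of shaker in the frame of basket between 0.1275 and 0.1575 m)) and x of shaker in the frame of basket between -0.015 and 0.015 m and z of shaker in the frame of basket between 0.03 and 0.042 m and ((y of coaster_saltbox in the frame of rack between 0.1025 and 0.1825 m and y of saltbox in the frame of basket between -0.1575 and -0.1275 m) or (y of coaster_saltbox in the frame of rack between 0.0075 and 0.0875 m and y of saltbox in the frame of basket between -0.0625 and -0.0325 m) or (y of coaster_saltbox in the frame of rack between -0.0875 and -0.0075 m and y of saltbox in the frame of basket between 0.0325 and 0.0625 m) or (y of coaster_saltbox in the frame of rack between -0.1825 and -0.1025 m and y of saltbox in the frame of basket between 0.1275 and 0.1575 m)) and x of saltbox in the frame of basket between -0.015 and 0.015 m and z of saltbox in the frame of basket between 0.03 and 0.042 m); the robot touches nothing.
It fails at once if the pepper mill is tipped over (angle between mill's own z axis and vertical above 0.7 rad).
It fails at once if the jar is tipped over (angle between jar's own z axis and vertical above 0.7 rad).
It fails at once if the shaker is tipped over (angle between shaker's own z axis and vertical above 0.7 rad).
It fails at once if the salt box is tipped over (angle between saltbox's own z axis and vertical above 0.7 rad).
It also fails if it takes over 102 s, if anything falls off the work surface, if the arm or the gripper's body presses on something with over 40 N, if the wrist force passes 120 N, or if a joint passes its speed limit or range.

## Robot

A 6-joint arm with a two-finger parallel gripper is mounted at the origin on the work surface. World frame = base frame: x ahead of the robot, y to its left, z up, the work surface at z = 0. Lengths are in m, angles in rad, forces in N, time in s.
With the tool pointing down it reaches from about 0.4 to 0.825 m from the base axis. Payload 7 kg.
Tool frame: the origin (TCP) lies on the mounting face of the last link; the fingertips stand arm.tcp_to_tips ahead of it and the grasp point (between the pads) lies 159 mm ahead of it (arm.tcp_to_tips is the distance from the TCP to the fingertips, in m); z points along the fingers, y is the direction in which the jaws open and shut (so a half turn about z gives the same grasp; the last joint's range is limited). The gripper opens to 88 mm and grips with 3 to 60 N. Pads are 19 mm wide; open, the fingers measure 130 mm over their backs; the gripper's body (78 mm by 193 mm) begins 47 mm behind the grasp point.
Start: joints at [1.44, 0.359, 0.012, 0, -1.224, -0.288], TCP at [0.275, 0.617, 0.405] pointing down, gripper open.
Joint ranges: [-3.07, 3.07], [-1.43, 2.12], [-1.02, 1.25], [-3.03, 1.67], [-3.05, -0], [-3.03, 3.03]. Speed limits (rad/s): [2.39, 2.39, 3.01, 3.14, 3.14, 3.14].

## Interface

Orientations are given as [roll, pitch, yaw] about the fixed x, y, z axes, in that order (R = Rz(yaw) Ry(pitch) Rx(roll)).
In Python, from station import arm, cams, job_done, finder gives the robot as it stands.
- The arm moves only by the tool play_rows, never from a script. Its argument "targets" is a list that holds one entry, the list of rows, each a list of 4 numbers: the shift along the tool's x, y, z in m, then the turn about the tool's z in degrees. A call has 1 to 5 rows; each row is the pose to reach, as a shift and turn from the pose commanded when the call began, along the tool's axes at that moment; what a row does not reach only later rows make up. A row lasts 1/8 s, in which the tool goes at most 62.5 mm and 10.7 degrees, less where a joint would pass 70% of its speed; a pose out of reach is approached as far as the arm can. A call with a gripper value outside its range is refused whole. "grip" is the closure in counts, from 0 (fully open) to 255 (shut), set as the call begins (left out, the last holds). The fingers move at their own pace and stop on an object; "newtons" is the grip in N (left out, the last holds). Time passes only in rows, so rows that repeat a pose let the fingers close. It gives the time, the measured TCP pose, the force and the opening at its end, in the units of the state.
- arm.get_state(): the state, without advancing time (a new reading comes with each control period).
- cams.grab_frame(name): name is "side" or "top"; returns (picture, depth): 384x512x3 uint8, red, green, blue; 384x512 float32, m along the optical axis (not along the pixel's ray), 0 where there is no reading.
- cams.camera_params(name): a dict with "intrinsics" (3x3 intrinsics, pixels), "position" and "attitude" of the camera in the world. Camera axes: x right, y down, z forward; pixel columns grow to the right and rows downward; lengths in m; the calibration is good to about 2 mm. A picture is of the moment at which its call begins. camera_params takes no time and is no camera call.
- job_done(): hands the job in, once; it reports no verdict.
Trained networks look in the newest picture that a camera, given by its name, has taken for a name from the list of things; names that differ only in an ending like _2 or _b are one class to them, and where a whole thing is asked for, a point or a joint stands for the part that bears it (a point fixed in the world has none). Each returns a list of dicts, best first, with "score" (0 to 1); they miss things now and then, are a little off and sometimes report something else, mostly with a low value. They report only what shows in the picture. A call takes as long as a camera call. They do not tell look-alikes from the thing itself.
- finder.find_in(camera, query): "xyz" ([x, y, z] in m, in world coordinates, good to about 4 mm: the middle of the surface that is visible of it).
- finder.masks_of(camera, query): "mask" (384x512 bool, what is visible of it).
The state is a dict: "t": time; "q": joint angles; "qd": joint speeds; "joint_efforts": joint torques, N m; "eef_pos": TCP position; "ee_rot": TCP orientation; "force": force on the tool from outside, world axes, zero at the start; "moment": the same for the moment, N m; "width": finger opening in m.
Only numpy, scipy, OpenCV 4.12 (cv2) and the standard library are available. Lean on these libraries where they do the work, as an engineer would, in place of code of your own. Each camera call takes 0.05 s, during which the arm holds its last target. There are 200 camera calls.

## Working session

There is one attempt and no reset: what is moved stays moved. The work goes in short steps, Python scripts to look and compute and a tool call to move; the robot and the scene stay as the last step left them, time stands still between calls to the robot, and variables do not carry over. Pictures are saved under pics/ and viewed, about 12 in all and at most 16, crops included, and the job is handed in when it is done.

Besides the shell and the picture viewer there is one more tool, called after "Call:" as name([rows], argument=value, ...), one row to a line, values as JSON. play_rows: Moves the arm, as the interface text tells. Its arguments: {"type":"object","properties":{"targets":{"type":"array","items":{"type":"array","items":{"type":"array","items":{"type":"number"}}}},"grip":{"type":"number"},"newtons":{"type":"number"}},"required":["targets"]}

```bash
ls; mkdir -p pics
cat > h.py <<'E'
import numpy as np, cv2
from station import arm, cams, finder
from scipy.spatial.transform import Rotation as R
def cloud(cam,depth):
    p=cams.camera_params(cam); K=np.array(p["intrinsics"]); A=np.array(p["attitude"],float)
    M=A if A.shape==(3,3) else (R.from_euler('xyz',A).as_matrix() if A.size==3 else R.from_quat(A).as_matrix())
    v,u=np.mgrid[:depth.shape[0],:depth.shape[1]]
    P=np.stack([(u-K[0,2])/K[0,0]*depth,(v-K[1,2])/K[1,1]*depth,depth],-1)
    W=P@M.T+np.array(p["position"]); W[depth<=0]=np.nan
    return W
def save(n,im): cv2.imwrite('pics/'+n+'.png',im[:,:,::-1])
E
python3 - <<'E'
from h import *
print(arm.tcp_to_tips, arm.get_state())
for c in ("top","side"):
    p=cams.camera_params(c); print(c,p)
    im,d=cams.grab_frame(c); save(c+'0',im); np.savez(c+'0.npz',im=im,d=d)
    for q in ("mill","jar","shaker","saltbox","coaster_mill","basket","rack"):
        print(c,q,[(round(r["score"],2),np.round(r["xyz"],3).tolist()) for r in finder.find_in(c,q)])
E
```

```text
pics
0.1781 {'t': 0.0, 'q': array([ 1.44007986e+00,  3.59362589e-01,  1.10445767e-02, -3.67047822e-04,
       -1.22413440e+00, -2.88110201e-01]), 'qd': array([-0.00073782, -0.00037816,  0.00253294,  0.00012143, -0.00216902,
        0.00086862]), 'joint_efforts': array([ 1.87517021e-04, -5.82708442e+01,  2.93043888e+01,  6.99652523e+00,
        6.87154839e-03, -1.69074842e-04]), 'eef_pos': array([0.27442479, 0.61646349, 0.40372891]), 'ee_rot': array([ 3.13990678e+00, -1.39781941e-04, -4.18951547e-01]), 'force': array([ 0.00967302, -0.80113098, -1.13447328]), 'moment': array([-0.02171787, -0.00227904,  0.00726091]), 'width': 0.08786054211930161}
top {'intrinsics': array([[451.33348628,   0.        , 255.33152024],
       [  0.        , 451.33348628, 194.27458462],
       [  0.        ,   0.        ,   1.        ]]), 'position': array([5.19686964e-01, 6.21750108e-04, 9.11516013e-01]), 'attitude': array([-3.01352754e+00, -2.95246376e-03, -1.54598398e+00])}
top mill [(0.87, [0.64, -0.029, 0.133]), (0.68, [0.768, -0.133, 0.075])]
top jar [(0.57, [0.63, -0.116, 0.123])]
top shaker [(0.67, [
[... 413 characters left out ...]
 251.43805283],
       [  0.        , 381.99155135, 203.57540388],
       [  0.        ,   0.        ,   1.        ]]), 'position': array([ 0.30907377, -0.58149352,  0.50219949]), 'attitude': array([-2.16353286, -0.01449   , -0.4875261 ])}
side mill [(0.9, [0.643, -0.048, 0.101]), (0.71, [0.767, -0.147, 0.051])]
side jar [(0.77, [0.626, -0.143, 0.096]), (0.3, [0.639, -0.239, 0.092])]
side shaker [(0.78, [0.641, -0.24, 0.093])]
side saltbox [(0.84, [0.615, 0.175, 0.048]), (0.82, [0.625, 0.056, 0.09]), (0.67, [0.765, 0.0, 0.05])]
side coaster_mill [(0.54, [0.62, -0.048, 0.047])]
side basket [(0.93, [0.455, 0.054, 0.032]), (0.44, [0.622, 0.045, 0.05])]
side rack [(0.87, [0.605, -0.219, 0.044])]
```

View pics/top0.png

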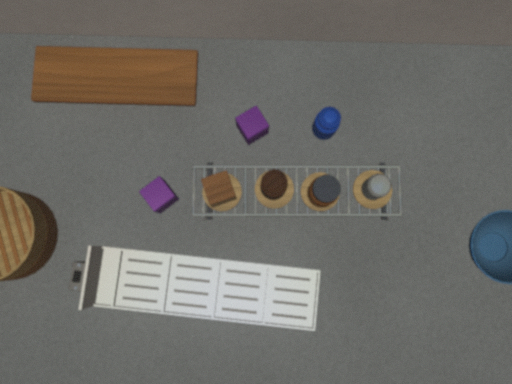

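View pics/side0.png

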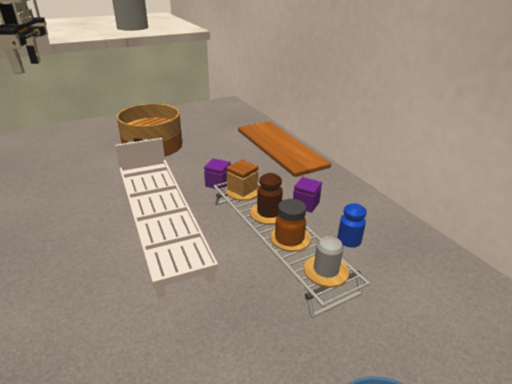

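The top view shows, left to right on the rack: saltbox (220,188), mill (273,184), jar (324,188), shaker (377,186). The basket is in front, with its switch box at (93,277). Look-alikes are the purple boxes at (252,124) and (158,194) and the blue mill at (327,122), all off the rack. The brown box, the dark mill, the jar and the steel shaker on the coasters are the ones I want.

```bash
cat > m.py <<'E'
from h import *
def circ(P):
    A=np.c_[2*P,np.ones(len(P))]; s=np.linalg.lstsq(A,(P**2).sum(1),rcond=None)[0]
    return s[:2],np.sqrt(s[2]+s[0]**2+s[1]**2)
def thing(cam,q,near,W):
    best=None
    for r in finder.masks_of(cam,q):
        P=W[r["mask"]]; P=P[~np.isnan(P[:,0])]
        c=np.median(P,0)
        if abs(c[:2]-near).max()<0.045 and (best is None or r["score"]>best[0]): best=(r["score"],P)
    return best
E
python3 - <<'E'
from m import *
near=dict(saltbox=(.63,.065),mill=(.64,-.033),jar=(.63,-.125),shaker=(.641,-.225))
for cam in ("top","side"):
    im,d=cams.grab_frame(cam); W=cloud(cam,d)
    for q,n in near.items():
        b=thing(cam,q,n,W)
        if b is None: print(cam,q,"none"); continue
        P=b[1]; zt=np.percentile(P[:,2],97); T=P[P[:,2]>zt-.006]
        (cx,cy),r=cv2.minEnclosingCircle(T[:,:2].astype(np.float32))
        rect=cv2.minAreaRect((T[:,:2]*1000).astype(np.float32))
        print(cam,q,round(b[0],2),"ztop",round(zt,4),"n",len(T),"med",np.round(np.median(T,0),4),"encl",np.round([cx,cy,r],4),"rect",np.round(rect[0],1),np.round(rect[1],1),round(rect[2],1), "all", np.round(P.min(0),3),np.round(P.max(0),3))
    # coaster / basket
    for q in ("coaster_mill",):
        for r in finder.masks_of(cam,q):
            P=W[r["mask"]];P=P[~np.isnan(P[:,0])]; print(cam,q,round(r["score"],2),np.round(np.median(P,0),4))
    for r in finder.masks_of(cam,"basket")[:1]:
        P=W[r["mask"]];P=P[~np.isnan(P[:,0])]
        print(cam,"basket zq",np.round(np.percentile(P[:,2],[2,20,50,80,90,98]),4))
        E=P[(P[:,2]>.03)&(P[:,2]<.06)]
        rect=cv2.minAreaRect((E[:,:2]*1000).astype(np.float32)); print("rect30-60",np.round(cv2.boxPoints(rect),1).tolist(),np.round(rect[1],1),rect[2])
        E=P[(P[:,2]>.09)]
        if len(E)>5:
            rect=cv2.minAreaRect((E[:,:2]*1000).astype(np.float32)); print("panel",np.round(cv2.boxPoints(rect),1).tolist(),np.round(rect[1],1))
    if cam=="top": save('crop',cv2.resize(im[155:340,70:410],None,fx=2.3,fy=2.3,interpolation=cv2.INTER_CUBIC)); np.save('W.npy',W)
E
```

```text
top saltbox 0.61 ztop 0.1102 n 751 med [0.6345 0.0685 0.1074] encl [0.6351 0.0686 0.0343] rect [634.7  68.6] [50.3 49.6] 20.4 all [ 0.603  0.037 -0.004] [0.686 0.113 0.112]
top mill 0.95 ztop 0.1357 n 291 med [ 0.6442 -0.0316  0.1326] encl [ 0.6441 -0.033   0.0196] rect [643.3 -32.4] [36.8 35.6] 61.6 all [ 0.62  -0.06  -0.002] [ 0.691 -0.009  0.137]
top jar 0.68 ztop 0.1238 n 603 med [ 0.6357 -0.1255  0.1217] encl [ 0.6357 -0.1252  0.0247] rect [ 635.2 -125. ] [47.4 48.1] 46.0 all [ 0.608 -0.172 -0.001] [ 0.667 -0.097  0.126]
top shaker 0.74 ztop 0.1117 n 302 med [ 0.6463 -0.2228  0.1087] encl [ 0.6462 -0.223   0.0194] rect [ 646.4 -224.3] [36.  35.7] 79.6 all [ 0.625 -0.247  0.048] [ 0.667 -0.202  0.114]
top coaster_mill 0.63 [ 0.6269 -0.0411  0.0496]
top coaster_mill 0.35 [ 0.6391 -0.0309  0.1288]
top coaster_mill 0.32 [ 0.6332 -0.2127  0.0496]
top basket zq [0.0327 0.0347 0.0362 0.0408 0.0472 0.1015]
rect30-60 [[377.6000061035156, -116.19999694824219], [489.5, -125.5999984741211], [526.7999877929688, 317.70001220703125], [414.8999938964844, 327.1000061035156]] [444.8 112.3] 85.194
[... 488 characters left out ...]
.9 all [ 0.61  -0.154  0.052] [ 0.661 -0.101  0.125]
side shaker 0.58 ztop 0.1123 n 273 med [ 0.6459 -0.227   0.1097] encl [ 0.6488 -0.2235  0.0192] rect [ 648.8 -225. ] [37.2 34. ] 19.1 all [ 0.627 -0.246 -0.001] [ 0.764 -0.106  0.114]
side coaster_mill 0.8 [ 0.623  -0.0453  0.0507]
side basket zq [0.018  0.0362 0.0374 0.0464 0.062  0.0998]
rect30-60 [[380.6000061035156, -116.9000015258789], [492.70001220703125, -126.4000015258789], [539.4000244140625, 423.79998779296875], [427.20001220703125, 433.29998779296875]] [552.2 112.5] 85.15518951416016
panel [[416.79998779296875, 295.70001220703125], [527.4000244140625, 287.5], [530.0, 322.29998779296875], [419.3999938964844, 330.5]] [ 34.9 110.9]
```

View pics/crop.png

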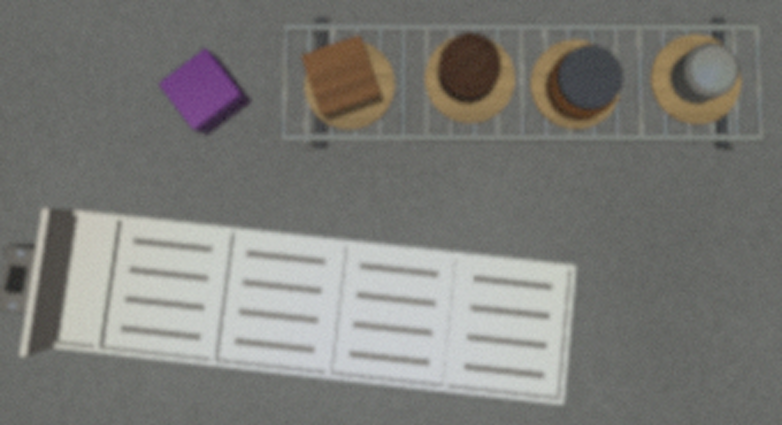

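The basket origin comes out at about (0.4515, 0.070) with yaw −4.9°, and both cameras agree to about 3 mm. The heights also match: tops at 110–136 mm, basket floor about 36 mm. I start toward the shaker, jaws turned along x.

Call:
play_rows([
  [[0.0455,0.041,0.003,10],[0.091,0.082,0.006,20],[0.1365,0.123,0.009,30],[0.182,0.164,0.012,40],[0.2275,0.205,0.015,50]],
], grip=0, newtons=25)

```text
t: 2.12
eef_pos: [0.3994, 0.335, 0.3899]
ee_rot: [-3.141, 0.0, -1.297]
force: [1.5, 0.6, -0.9]
width: 0.0876
```

Call:
play_rows([
  [[0.06,0,0.003,8],[0.12,0,0.006,16],[0.18,0,0.009,16],[0.24,0,0.012,16],[0.3,0,0.015,16]],
])

```text
t: 2.75
eef_pos: [0.4819, 0.0466, 0.3751]
ee_rot: [-3.14, 0.001, -1.57]
force: [1.8, 0.5, 0.4]
width: 0.0877
```

Call:
play_rows([
  [[0.054,-0.033,0.003,0],[0.108,-0.066,0.006,0],[0.163,-0.099,0.009,0],[0.218,-0.132,0.012,0],[0.272,-0.1655,0.015,0]],
])

```text
t: 3.38
eef_pos: [0.6448, -0.2202, 0.36]
ee_rot: [-3.141, -0.0, -1.571]
force: [1.0, 0.8, 0.2]
width: 0.0882
```

Call:
play_rows([
  [[0,0,0,0],[0,0,0,0]],
])

```text
t: 3.62
eef_pos: [0.6438, -0.2186, 0.3593]
ee_rot: [3.141, 0.0, -1.572]
force: [-0.7, 0.7, -0.1]
width: 0.0879
```

Call:
play_rows([
  [[0.005,-0.0035,0.02,0],[0.005,-0.0035,0.05,0],[0.005,-0.0035,0.08,0],[0.005,-0.0035,0.105,0],[0.005,-0.0035,0.115,0]],
])

```text
t: 4.25
eef_pos: [0.6466, -0.2221, 0.2431]
ee_rot: [3.139, 0.001, -1.57]
force: [-0.7, 0.5, 0.6]
width: 0.0879
```

Call:
play_rows([
  [[0,0,0,0],[0,0,0,0]],
])

```text
t: 4.5
eef_pos: [0.6479, -0.223, 0.2462]
ee_rot: [-3.14, -0.0, -1.57]
force: [0.4, 0.2, 0.5]
width: 0.0876
```

Call:
play_rows([
  [[0,0,0,0],[0,0,0,0],[0,0,0,0],[0,0,0,0],[0,0,0,0]],
], grip=255, newtons=25)

```text
t: 5.12
eef_pos: [0.6475, -0.2233, 0.245]
ee_rot: [-3.142, -0.0, -1.571]
force: [-0.4, 0.0, -0.4]
width: 0.0434
```

Call:
play_rows([
  [[0,0,0,0],[0,0,-0.01,0],[0,0,-0.035,0],[0,0,-0.07,0],[0,0,-0.105,0]],
])

```text
t: 5.75
eef_pos: [0.6473, -0.2232, 0.3515]
ee_rot: [3.141, -0.0, -1.571]
force: [-0.4, -0.7, -0.0]
width: 0.0429
```

Call:
play_rows([
  [[0,0,-0.01,0],[0,0,-0.01,0]],
])

```text
t: 6.0
eef_pos: [0.6473, -0.2232, 0.3606]
ee_rot: [-3.14, 0.0, -1.571]
force: [-0.4, 1.2, -2.2]
width: 0.0431
```

Call:
play_rows([
  [[-0.022,0.009,0,0],[-0.063,0.027,0,0],[-0.11,0.047,0,0],[-0.163,0.069,0,0],[-0.217,0.092,0,0]],
])

```text
t: 6.62
eef_pos: [0.5541, -0.005, 0.3583]
ee_rot: [3.139, -0.0, -1.571]
force: [0.6, 1.3, -1.2]
width: 0.0434
```

Call:
play_rows([
  [[-0.054,0.023,0,0],[-0.108,0.046,0,0],[-0.157,0.067,0,0],[-0.196,0.083,0,0],[-0.218,0.092,0,0]],
])

```text
t: 7.25
eef_pos: [0.4621, 0.2133, 0.3586]
ee_rot: [3.14, -0.001, -1.569]
force: [-0.4, 1.1, -1.2]
width: 0.0432
```

Call:
play_rows([
  [[0,0,0,0],[0,0,0,0],[0,0,0,0]],
])

```text
t: 7.62
eef_pos: [0.4636, 0.211, 0.3595]
ee_rot: [3.141, -0.001, -1.572]
force: [0.3, 0.0, -1.5]
width: 0.0431
```

Call:
play_rows([
  [[0,0,0.03,0],[0,0,0.07,0],[0,0,0.1,0],[0,0,0.118,0],[0,0,0.126,0]],
])

```text
t: 8.25
eef_pos: [0.4635, 0.2109, 0.2329]
ee_rot: [3.14, -0.001, -1.572]
force: [0.4, 0.2, -0.5]
width: 0.0428
```

Call:
play_rows([
  [[0,0,0.001,0],[0,0,0.002,0],[0,0,0.002,0]],
])

```text
t: 8.62
eef_pos: [0.4636, 0.2119, 0.2326]
ee_rot: [-3.141, 0.001, -1.571]
force: [0.1, -0.4, -1.9]
width: 0.0435
```

Call:
play_rows([
  [[0,0,0.001,0],[0,0,0.0015,0],[0,0,0.0015,0]],
])

```text
t: 9.0
eef_pos: [0.4634, 0.2119, 0.2309]
ee_rot: [-3.141, 0.0, -1.57]
force: [-1.4, 0.8, 5.1]
width: 0.0432
```

Call:
play_rows([
  [[0,0,0,0],[0,0,0,0],[0,0,0,0],[0,0,0,0],[0,0,0,0]],
], grip=0)

```text
t: 9.62
eef_pos: [0.4634, 0.2118, 0.2304]
ee_rot: [3.142, -0.0, -1.571]
force: [-0.3, -0.4, 0.1]
width: 0.0852
```

Call:
play_rows([
  [[0,0,-0.01,0],[0,0,-0.035,0],[0,0,-0.07,0],[0,0,-0.1,0],[0,0,-0.13,0]],
])

```text
t: 10.25
eef_pos: [0.4632, 0.2116, 0.3624]
ee_rot: [-3.141, 0.001, -1.571]
force: [0.3, 0.4, -1.0]
width: 0.0879
```

Call:
play_rows([
  [[0.045,-0.023,0,0],[0.09,-0.046,0,0],[0.135,-0.069,0,0],[0.18,-0.092,0,0],[0.225,-0.115,0,0]],
])

```text
t: 10.88
eef_pos: [0.5789, -0.0148, 0.3614]
ee_rot: [-3.141, 0.0, -1.57]
force: [0.7, 0.7, 0.4]
width: 0.0875
```

Call:
play_rows([
  [[0.05,-0.026,0,0],[0.095,-0.049,0,0],[0.112,-0.0575,0,0],[0.112,-0.0575,0,0],[0.112,-0.0575,0,0]],
])

```text
t: 11.5
eef_pos: [0.6355, -0.1245, 0.3608]
ee_rot: [-3.142, 0.0, -1.57]
force: [-0.1, 0.8, 0.1]
width: 0.0875
```

Run:
```python
from m import *
print(arm.get_state()["eef_pos"])
im,d=cams.grab_frame("top"); save('t1',im[120:340,60:440].repeat(2,0).repeat(2,1)); W=cloud("top",d)
o=np.array([.4515,.07]);u=np.array([.0845,.9964])
def rep(q,n):
    for cam,Wc in (("top",W),):
        b=thing(cam,q,n,Wc)
        if b is None: print(q,None); continue
        P=b[1]; zt=np.percentile(P[:,2],97); T=P[P[:,2]>zt-.006]
        c=np.array(cv2.minEnclosingCircle(T[:,:2].astype(np.float32))[0]); e=c-o
        print(cam,q,np.round(c,4),"zt",round(zt,4),"basket x,y",round(e@[u[1],-u[0]],4),round(e@u,4))
rep("shaker",(.4636,.212));
```

```text
[ 0.63551935 -0.12448165  0.3607557 ]
shaker None
```

View pics/t1.png

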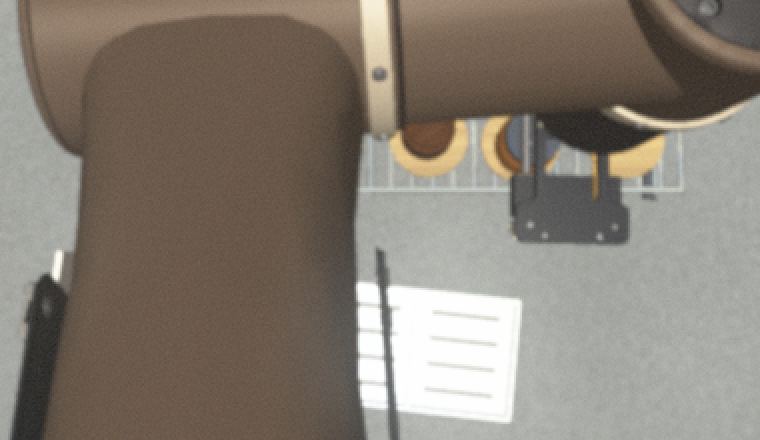

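The arm hides the basket from the top view: only the right bays near (430,350) show, and the gripper is above the jar. The shaker touched the floor with a 5 N reaction, as expected. I'll check it from the side view later and go on with the jar.

Call:
play_rows([
  [[0.001,-0.0005,0.03,0],[0.001,-0.0005,0.065,0],[0.001,-0.0005,0.095,0],[0.001,-0.0005,0.113,0],[0.001,-0.0005,0.113,0]],
])

```text
t: 12.22
eef_pos: [0.6361, -0.1256, 0.2466]
ee_rot: [3.139, -0.0, -1.57]
force: [0.4, 0.1, 2.0]
width: 0.0879
```

Call:
play_rows([
  [[0,0,0,0],[0,0,0,0],[0,0,0,0],[0,0,0,0],[0,0,0,0]],
], grip=255, newtons=30)

```text
t: 12.85
eef_pos: [0.6366, -0.1262, 0.248]
ee_rot: [-3.141, -0.0, -1.571]
force: [-1.0, -0.3, 3.7]
width: 0.0548
```

Call:
play_rows([
  [[0,0,0,0],[0,0,-0.01,0],[0,0,-0.035,0],[0,0,-0.07,0],[0,0,-0.105,0]],
])

```text
t: 13.48
eef_pos: [0.6361, -0.1262, 0.3532]
ee_rot: [3.14, 0.0, -1.571]
force: [2.2, -0.4, -2.1]
width: 0.0551
```

Call:
play_rows([
  [[0,0,-0.01,0],[0,0,-0.01,0]],
])

```text
t: 13.72
eef_pos: [0.6362, -0.1262, 0.3625]
ee_rot: [-3.141, 0.0, -1.571]
force: [-1.6, 0.3, -2.8]
width: 0.0551
```

Call:
play_rows([
  [[-0.015,0.011,0,0],[-0.045,0.034,0,0],[-0.085,0.063,0,0],[-0.125,0.093,0,0],[-0.165,0.123,0,0]],
])

```text
t: 14.35
eef_pos: [0.5114, 0.04, 0.361]
ee_rot: [3.139, -0.001, -1.571]
force: [-0.1, 0.9, -1.1]
width: 0.0551
```

Call:
play_rows([
  [[-0.037,0.027,0,0],[-0.065,0.048,0,0],[-0.078,0.058,0,0],[-0.078,0.058,0,0],[-0.078,0.058,0,0]],
])

```text
t: 14.98
eef_pos: [0.4551, 0.1166, 0.3618]
ee_rot: [3.141, -0.001, -1.57]
force: [0.3, 0.0, -1.6]
width: 0.0552
```

Call:
play_rows([
  [[0,0,0.03,0],[0,0,0.07,0],[0,0,0.1,0],[0,0,0.116,0],[0,0,0.124,0]],
])

```text
t: 15.6
eef_pos: [0.4554, 0.116, 0.2372]
ee_rot: [3.14, -0.001, -1.572]
force: [0.1, 0.1, -1.7]
width: 0.055
```

Call:
play_rows([
  [[0,0,0.001,0],[0,0,0.002,0],[0,0,0.002,0]],
])

```text
t: 15.98
eef_pos: [0.4556, 0.1169, 0.237]
ee_rot: [-3.141, 0.001, -1.571]
force: [-0.3, 0.1, -1.2]
width: 0.055
```

Call:
play_rows([
  [[0,0,0.001,0],[0,0,0.002,0],[0,0,0.002,0]],
])

```text
t: 16.35
eef_pos: [0.4553, 0.1168, 0.2345]
ee_rot: [3.142, 0.0, -1.571]
force: [-0.8, 0.2, -1.6]
width: 0.0549
```

Run:
```python
from m import *
im,d=cams.grab_frame("side"); save('s1',im[90:330,60:440].repeat(2,0).repeat(2,1))
```

```text
(no output)
```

View pics/s1.png

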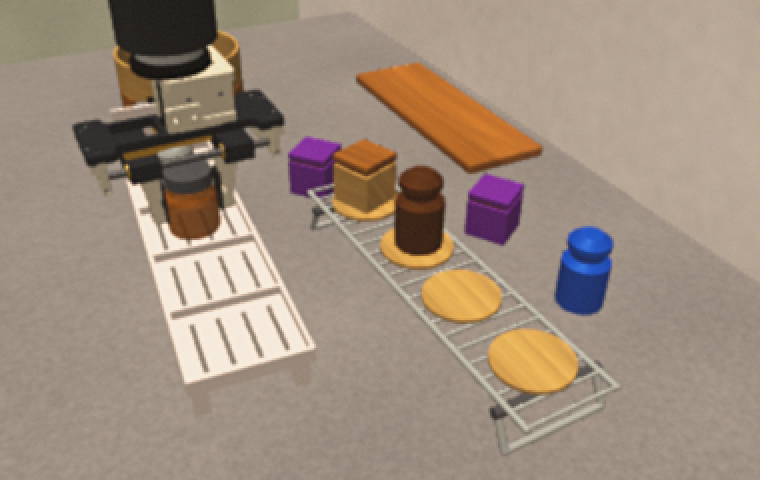

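The jar sits in the second bay from the left at (190,205), held just over the floor, with the shaker behind it at about (180,155). The mill at (420,215) and the saltbox at (365,180) are untouched. I lower the last millimetres, release, and go to the mill.

Call:
play_rows([
  [[0,0,0.0005,0],[0,0,0.001,0],[0,0,0.001,0]],
])

```text
t: 16.77
eef_pos: [0.4554, 0.1168, 0.234]
ee_rot: [-3.141, 0.0, -1.57]
force: [-4.1, -0.3, 6.5]
width: 0.0549
```

Call:
play_rows([
  [[0,0,0,0],[0,0,0,0],[0,0,0,0],[0,0,0,0],[0,0,0,0]],
], grip=0)

```text
t: 17.4
eef_pos: [0.4554, 0.1168, 0.2334]
ee_rot: [3.142, -0.0, -1.571]
force: [0.1, 0.2, -0.1]
width: 0.0875
```

Call:
play_rows([
  [[0,0,-0.01,0],[0,0,-0.035,0],[0,0,-0.07,0],[0,0,-0.1,0],[0,0,-0.127,0]],
])

```text
t: 18.02
eef_pos: [0.4553, 0.1166, 0.3625]
ee_rot: [-3.14, 0.001, -1.571]
force: [-0.2, 0.6, 0.4]
width: 0.0872
```

Call:
play_rows([
  [[0.03,-0.0375,0,0],[0.06,-0.075,0,0],[0.09,-0.1125,0,0],[0.12,-0.15,0,0],[0.149,-0.1875,0,0]],
])

```text
t: 18.65
eef_pos: [0.644, -0.0334, 0.3613]
ee_rot: [-3.141, 0.0, -1.571]
force: [0.8, 0.5, 0.1]
width: 0.0875
```

Call:
play_rows([
  [[0,0,0,0],[0,0,0,0],[0,0,0,0]],
])

```text
t: 19.02
eef_pos: [0.6423, -0.0317, 0.361]
ee_rot: [-3.141, 0.0, -1.57]
force: [0.0, -0.3, 0.3]
width: 0.0877
```

```bash
cat > rep.py <<'E'
from m import *
o=np.array([.4515,.07]);u=np.array([.0845,.9964])
def rep(cam,names):
    im,d=cams.grab_frame(cam); W=cloud(cam,d)
    for q,n in names.items():
        b=thing(cam,q,n,W)
        if b is None: print(cam,q,None); continue
        P=b[1]; zt=np.percentile(P[:,2],97); T=P[P[:,2]>zt-.006]
        c=np.array(cv2.minEnclosingCircle(T[:,:2].astype(np.float32))[0]); e=c-o
        print(cam,q,np.round(c,4),"zt",round(zt,4),"basket x,y",round(e@[u[1],-u[0]],4),round(e@u,4))
    return im
E
python3 -c "
from rep import *
rep('side',dict(shaker=(.4635,.212),jar=(.4555,.117),mill=(.643,-.033)))"
```

```text
side shaker [0.4655 0.2093] zt 0.0987 basket x,y 0.0022 0.14
side jar [0.457  0.1172] zt 0.1094 basket x,y 0.0015 0.0475
side mill [ 0.6459 -0.0341] zt 0.1352 basket x,y 0.2025 -0.0873
```

Call:
play_rows([
  [[0.0015,-0.002,0.03,0],[0.0015,-0.002,0.065,0],[0.0015,-0.002,0.095,0],[0.0015,-0.002,0.109,0],[0.0015,-0.002,0.109,0]],
])

```text
t: 19.85
eef_pos: [0.6448, -0.0335, 0.251]
ee_rot: [3.14, -0.0, -1.57]
force: [-1.0, -0.4, 0.3]
width: 0.0878
```

Call:
play_rows([
  [[0,0,0,0],[0,0,0,0],[0,0,0,0],[0,0,0,0],[0,0,0,0]],
], grip=255, newtons=25)

```text
t: 20.48
eef_pos: [0.6451, -0.0337, 0.2519]
ee_rot: [-3.141, 0.0, -1.571]
force: [0.2, 0.1, 1.6]
width: 0.0493
```

Call:
play_rows([
  [[0,0,0,0],[0,0,-0.01,0],[0,0,-0.035,0],[0,0,-0.07,0],[0,0,-0.105,0]],
])

```text
t: 21.1
eef_pos: [0.6446, -0.0338, 0.3576]
ee_rot: [3.141, -0.0, -1.571]
force: [0.6, -0.1, -0.5]
width: 0.0494
```

Call:
play_rows([
  [[0,0,-0.005,0],[0,0,-0.005,0]],
])

```text
t: 21.35
eef_pos: [0.6446, -0.0337, 0.3614]
ee_rot: [3.141, 0.0, -1.571]
force: [-0.7, -0.2, -2.1]
width: 0.0495
```

Call:
play_rows([
  [[-0.004,0.015,0,0],[-0.014,0.05,0,0],[-0.027,0.095,0,0],[-0.04,0.14,0,0],[-0.05,0.175,0,0]],
])

```text
t: 21.98
eef_pos: [0.4671, 0.0162, 0.3602]
ee_rot: [3.139, -0.001, -1.571]
force: [-0.4, 0.8, -1.0]
width: 0.0493
```

Call:
play_rows([
  [[-0.005,0.018,0,0],[-0.0065,0.0225,0,0],[-0.0065,0.0225,0,0],[-0.0065,0.0225,0,0]],
])

```text
t: 22.48
eef_pos: [0.4482, 0.0228, 0.3612]
ee_rot: [3.141, -0.0, -1.571]
force: [0.2, -0.1, -0.6]
width: 0.0491
```

Call:
play_rows([
  [[0,0,0.03,0],[0,0,0.07,0],[0,0,0.1,0],[0,0,0.113,0],[0,0,0.12,0]],
])

```text
t: 23.1
eef_pos: [0.448, 0.0228, 0.241]
ee_rot: [3.141, -0.001, -1.571]
force: [-0.5, -0.4, -0.5]
width: 0.0494
```

Call:
play_rows([
  [[0,0,0.001,0],[0,0,0.002,0],[0,0,0.002,0]],
])

```text
t: 23.48
eef_pos: [0.4476, 0.0229, 0.2401]
ee_rot: [-3.14, 0.001, -1.571]
force: [-0.1, 0.4, -1.6]
width: 0.0491
```

Call:
play_rows([
  [[0,0,0.001,0],[0,0,0.002,0],[0,0,0.002,0]],
])

```text
t: 23.85
eef_pos: [0.4475, 0.0228, 0.2378]
ee_rot: [-3.141, 0.0, -1.57]
force: [-1.9, 0.1, 3.8]
width: 0.0495
```

Call:
play_rows([
  [[0,0,0.0005,0],[0,0,0.0005,0]],
])

```text
t: 24.1
eef_pos: [0.4475, 0.0228, 0.2378]
ee_rot: [-3.141, 0.0, -1.57]
force: [-4.3, 0.9, 12.4]
width: 0.0496
```

Call:
play_rows([
  [[0,0,0,0],[0,0,0,0],[0,0,0,0],[0,0,0,0],[0,0,0,0]],
], grip=0)

```text
t: 24.72
eef_pos: [0.4474, 0.0228, 0.2369]
ee_rot: [3.142, -0.0, -1.571]
force: [0.0, 0.3, 0.6]
width: 0.0872
```

Call:
play_rows([
  [[0,0,-0.01,0],[0,0,-0.035,0],[0,0,-0.07,0],[0,0,-0.1,0],[0,0,-0.125,0]],
])

```text
t: 25.35
eef_pos: [0.4473, 0.0227, 0.3641]
ee_rot: [-3.14, 0.001, -1.571]
force: [0.1, -0.3, 0.5]
width: 0.0882
```

Call:
play_rows([
  [[-0.009,-0.038,0,-6],[-0.018,-0.076,0,-12],[-0.027,-0.114,0,-18],[-0.036,-0.152,0,-20.5],[-0.0455,-0.188,0,-20.5]],
])

```text
t: 25.98
eef_pos: [0.6366, 0.0684, 0.3626]
ee_rot: [-3.141, -0.0, -1.212]
force: [0.1, 0.2, 1.2]
width: 0.0876
```

Call:
play_rows([
  [[0,0,0,0],[0,0,0,0],[0,0,0,0]],
])

```text
t: 26.35
eef_pos: [0.6347, 0.0681, 0.3625]
ee_rot: [-3.141, 0.0, -1.213]
force: [0.2, -0.4, 0.8]
width: 0.0877
```

```bash
python3 -c "
from rep import *
im=rep('side',dict(shaker=(.4635,.212),jar=(.4555,.117),mill=(.4475,.0227)))
save('s2',im[90:330,60:440].repeat(2,0).repeat(2,1))
s=arm.get_state(); R0=R.from_euler('xyz',s['ee_rot']).as_matrix()
print(s['eef_pos'],s['ee_rot'],R0.T@(np.array([.6356,.0685,.251])-s['eef_pos']))"
```

```text
side shaker [0.4659 0.209 ] zt 0.0985 basket x,y 0.0026 0.1397
side jar [0.4566 0.1181] zt 0.1096 basket x,y 0.001 0.0483
side mill [0.4486 0.0215] zt 0.1209 basket x,y 0.0012 -0.0486
[0.63496562 0.068195   0.36255569] [-3.14084258e+00  4.41286605e-05 -1.21283723e+00] [-5.84794927e-05 -6.17356532e-04  1.11556188e-01]
```

View pics/s2.png

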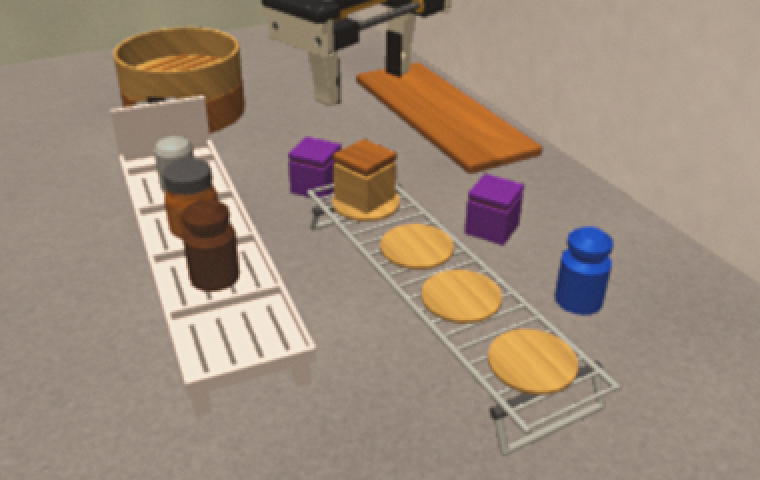

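Shaker, jar and mill stand upright at (175,155), (190,200) and (210,245), all within 3 mm of their bay middles. The gripper is above the saltbox at (365,180).

Call:
play_rows([
  [[0,-0.0005,0.03,0],[0,-0.0005,0.065,0],[0,-0.0005,0.095,0],[0,-0.0005,0.111,0],[0,-0.0005,0.111,0]],
])

```text
t: 27.18
eef_pos: [0.6356, 0.0684, 0.2502]
ee_rot: [3.14, -0.0, -1.213]
force: [0.0, 1.0, 0.5]
width: 0.0877
```

Call:
play_rows([
  [[0,0,0,0],[0,0,0,0],[0,0,0,0],[0,0,0,0],[0,0,0,0]],
], grip=255, newtons=25)

```text
t: 27.8
eef_pos: [0.636, 0.0685, 0.2513]
ee_rot: [-3.141, -0.0, -1.213]
force: [-1.0, 0.5, 2.8]
width: 0.0495
```

Call:
play_rows([
  [[0,0,0,0],[0,0,-0.01,0],[0,0,-0.035,0],[0,0,-0.07,0],[0,0,-0.105,0]],
])

```text
t: 28.42
eef_pos: [0.6357, 0.0684, 0.3572]
ee_rot: [3.141, 0.0, -1.213]
force: [0.8, 0.0, -1.1]
width: 0.05
```

Call:
play_rows([
  [[0,0,-0.005,6],[0,0,-0.005,12],[0,0,-0.005,18],[0,0,-0.005,20.5],[0,0,-0.005,20.5]],
])

```text
t: 29.05
eef_pos: [0.6358, 0.0684, 0.3612]
ee_rot: [3.142, 0.0, -1.57]
force: [0.5, 0.0, -2.6]
width: 0.0501
```

Call:
play_rows([
  [[0.011,0.015,0,0],[0.032,0.045,0,0],[0.06,0.084,0,0],[0.088,0.123,0,0],[0.113,0.158,0,0]],
])

```text
t: 29.68
eef_pos: [0.4755, -0.0459, 0.3611]
ee_rot: [-3.142, 0.0, -1.57]
force: [0.2, 0.2, -0.7]
width: 0.0499
```

Call:
play_rows([
  [[0.018,0.025,0,2],[0.0275,0.0385,0,5],[0.0275,0.0385,0,5],[0.0275,0.0385,0,5]],
])

```text
t: 30.18
eef_pos: [0.4394, -0.0721, 0.3613]
ee_rot: [-3.141, 0.0, -1.657]
force: [-0.4, -0.7, -0.7]
width: 0.0494
```

Call:
play_rows([
  [[0,0,0.03,0],[0,0,0.07,0],[0,0,0.1,0],[0,0,0.113,0],[0,0,0.12,0]],
])

```text
t: 30.8
eef_pos: [0.4399, -0.0718, 0.2406]
ee_rot: [3.141, -0.0, -1.657]
force: [0.4, 0.0, -1.1]
width: 0.0501
```

Call:
play_rows([
  [[0,0,0.001,0],[0,0,0.002,0],[0,0,0.002,0]],
])

```text
t: 31.18
eef_pos: [0.4396, -0.072, 0.2396]
ee_rot: [-3.14, 0.0, -1.658]
force: [0.1, 0.2, -0.6]
width: 0.0496
```

Call:
play_rows([
  [[0,0,0.001,0],[0,0,0.002,0],[0,0,0.002,0]],
])

```text
t: 31.55
eef_pos: [0.4395, -0.072, 0.2372]
ee_rot: [-3.141, -0.0, -1.658]
force: [-1.1, 0.4, 4.3]
width: 0.0498
```

Call:
play_rows([
  [[0,0,0,0],[0,0,0,0],[0,0,0,0],[0,0,0,0],[0,0,0,0]],
], grip=0)

```text
t: 32.17
eef_pos: [0.4394, -0.0721, 0.2369]
ee_rot: [3.142, -0.0, -1.658]
force: [0.7, 0.7, -0.7]
width: 0.087
```

Call:
play_rows([
  [[0,0,-0.01,0],[0,0,-0.035,0],[0,0,-0.07,0],[0,0,-0.105,0],[0,0,-0.14,0]],
])

```text
t: 32.8
eef_pos: [0.4391, -0.0721, 0.3789]
ee_rot: [-3.141, 0.0, -1.658]
force: [1.2, 0.1, 0.0]
width: 0.0875
```

Call:
play_rows([
  [[0.05,0,0,0],[0.1,0,0,0],[0.15,0,0,0],[0.2,0,0,0],[0.25,0,0,0]],
])

```text
t: 33.42
eef_pos: [0.4171, -0.3227, 0.3779]
ee_rot: [-3.141, -0.0, -1.658]
force: [0.7, 0.5, 0.3]
width: 0.0872
```

Call:
play_rows([
  [[0.05,0,0,0],[0.1,0,0,0],[0.1,0,0,0],[0.1,0,0,0]],
])

```text
t: 33.92
eef_pos: [0.4085, -0.4208, 0.3771]
ee_rot: [3.141, 0.0, -1.659]
force: [0.3, 1.1, 0.6]
width: 0.0878
```

```bash
python3 -c "
from rep import *
n=dict(shaker=(.4635,.212),jar=(.4555,.117),mill=(.4475,.0227),saltbox=(.4394,-.072))
im=rep('side',n); im2=rep('top',n)
save('end',np.vstack([im[90:330,0:400],im2[120:340,60:460]]).repeat(1,0))
print(arm.get_state()['eef_pos'])"
```

```text
side shaker [0.4541 0.1798] zt 0.0991 basket x,y -0.0067 0.1097
side jar [0.4594 0.0871] zt 0.1098 basket x,y 0.0064 0.0177
side mill None
side saltbox [ 0.4406 -0.0736] zt 0.0956 basket x,y 0.0013 -0.144
top shaker [0.4627 0.2097] zt 0.0984 basket x,y -0.0006 0.1402
top jar [0.454  0.1174] zt 0.1103 basket x,y -0.0016 0.0475
top mill [0.4459 0.0241] zt 0.1218 basket x,y -0.0017 -0.0462
top saltbox [ 0.4376 -0.0716] zt 0.0963 basket x,y -0.0019 -0.1423
[ 0.40907453 -0.42039492  0.3771169 ]
```

View pics/end.png

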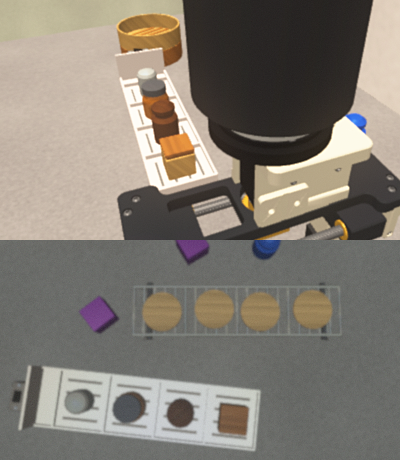

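All four stand upright in their bays, in reverse order. In the top half of the picture they run from (147,78) to (178,158), and in the lower half from (78,402) to (233,420). The gripper is clear of everything.

```bash
python3 -c "
from station import job_done; print(job_done())"
```

```text
the job is handed in; nothing more can be done
None
```

I moved all four containers into the basket in reverse order and handed the job in at about 34 s of robot time. From the switch box end the bays now hold shaker, jar, mill and saltbox. No verdict was reported.

- **Position:** the last top view put every container within about 2.5 mm of its bay middle in basket x and y, against the 15 mm allowed.
- **Height and tilt:** their top heights of 98, 110, 122 and 96 mm match standing upright on the 36 mm floor. They looked upright in the last picture; I did not measure tilt separately.
- **Contact:** each touched down with a light reaction, 12 N at most on the mill. At the end the gripper was open and about 0.35 m from the nearest container.
- **Disagreement:** in the last side view the shaker and jar came out about 30 mm off and the mill was not found. The arm filled much of that view and the containers stand behind one another there. The side view before it had all three within 3 mm, so I trusted that view and the final top view.

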